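Ease the retaining ring out of a bedside uplighter

TASK

The cover glass of the bedside uplighter has to come out, so take off the split spring ring that holds it: with the hooked pick from the stand, work the toe in under one end of the ring and ease that end up out of its groove, without bearing hard on the glass or forcing the ring. Then take the ring off the lamp. Finish with the ring lying flat in the square dish and the pick standing back in its slot; leave the clock and the tumbler where they are.

Things in the scene. Friction and masses are not known exactly. Their poses are not given: they have to be found in the camera images.
- lamp: Round brushed-aluminium uplighter, screwed to the table top, 134 mm across and 66 mm high, open at the top, with a cover glass held by a split ring in a groove of its bore. Origin at the centre of its underside, z up.
- seat (a point): Centre of the ring seat in the lamp, 58 mm above the lamp's origin: six small lugs (inner radius 52.5 mm) on which the ring lies. Its groove is roofed by a rounded lip that overhangs the wire by about 1.5 mm; the lip opening is 109 mm wide, the flat rim top 8 mm higher than this point. A ring end that is lifted about 8 mm snaps over the lip.
- glass: The clear round cover glass in the lamp, 104 mm across, 4 mm thick, its top 53.5 mm above the lamp's origin, in a soft gasket that gives 1 mm per 8 N. More than 10 N on it cracks it. Its origin coincides with the lamp's origin.
- ring: Split spring ring of plain 4 mm steel wire, 112 mm across, 38 g, snapped into the lamp's groove and pressing outward; gap towards its own -x (wire from -155 to +155 degrees). Origin at its centre, level with the wire's underside; z is its axis, up. Each end has a flat inward ear, 9 mm wide, 4 mm thick, from radius 35 mm out to the wire, flush with the wire. Over 22 N of the pick bends it.
- end_a (a point): Middle of the underside of the ear on the ring's +y side (radius 44 mm, at 150 degrees from the ring's x). In the groove, 4.5 mm of free height lies between ear and glass. 7 to 14 N of slow lifting under the ear snaps that end over the lip; let go, it stays up (ear underside about 65 mm up), while the rest of the ring stays in the groove or comes out too.
- end_b (a point): The same point of the other ear, on the ring's -y side (at -150 degrees), a mirror image; clear space of 34 mm lies between the ears. With one end out, the whole ring draws off the lamp by pulling that ear up with a few newtons; held by one ear it stays about level. Free, it is up to 8 mm wider.
- pick: Hooked pick, 60 g, standing in its slot: square black grip 12 x 12 mm, 11 to 66 mm above the origin; clamping nut and 28 mm guard disc below it, down to the origin at the guard's underside; z up. A straight 5 mm shank stands out below, ending in an L: a round 3 mm toe along +x, tip 9.5 mm from the shank's axis. The toe's underside is 36 to 54 mm below the origin, as the shank was last clamped.
- stand: Wooden tool stand, fixed, 50 x 130 mm and 56 mm high, origin at the centre of its underside. The pick hangs by its guard in the slot 35 mm to the stand's +y; two short screwdrivers, up to 125 mm high, stand fixed in it 18 and 45 mm to its -y.
- slot (a point): The mouth of the pick's slot at stand top height, where the pick's origin rests. The slot is 16 mm (along x, from -4.5 to +11.5 mm) by 10 mm (along y), right through the stand; the toe hangs in it pointing to the stand's +x.
- dish: Shallow square ceramic dish, fixed, 190 x 190 mm, rim 20 mm high, walls and floor about 6 mm thick; origin at the centre of its underside.
- dish_in (a point): Centre of the dish's inner floor.
- clock: Round copper desk clock, 96 mm high, 38 mm deep, standing; a bystander. Origin under its middle.
- tumbler: Drinking glass, 72 mm wide, 95 mm high; a bystander. Origin at the centre of its foot.
- book: Heavy flat book, 136 x 206 x 25 mm; a bystander that stays put. Origin at the centre of its underside.
Things that resemble listed ones, but are neither listed nor needed, are in the scene too. There is more than one size of the pick; the job needs the smaller. What is shaped like the ring but red is not meant.

How it is judged (in metres and radians):
On the way, in this order (a step that is already met when the one before it is completed fails the run):
1. the pick has been drawn up out of its slot (z of pick in the frame of slot above 0.05 m), for 0.1 s.
2. one end of the ring has been lifted out of its groove onto rim height by the pick (z of any of end_a, end_b in the frame of lamp above 0.0645 m and contact force between pick and ring above 0.3 N), for 0.1 s.
At the end, for the whole second after the job is handed in: The ring lies flat (within 6 degrees) and still on the floor of the dish, centre within 45 mm of the dish's; the pick hangs still in its slot, guard on the stand (within 4 mm of fully down, upright within 6 degrees) (horizontal distance between ring and dish_in below 0.045 m and z of ring in the frame of dish_in below 0.009 m and z of each of end_a, end_b in the frame of dish_in below 0.011 m and angle between the z axis of ring and the z axis of dish, either way round below 0.1 rad and linear speed of each of ring, pick below 0.02 m/s and horizontal distance between pick and slot below 0.006 m and z of pick in the frame of slot below 0.004 m and angle between pick's own z axis and vertical below 0.1 rad); the robot touches nothing.
It fails at once if more than 10 N on the cover glass (contact force between glass and anything else above 10 N).
It fails at once if more than 22 N between the pick and the ring (ring bent) (contact force between pick and ring above 22 N).
It fails at once if clock or tumbler moved more than 20 mm or toppled (distance of any of clock, tumbler from where it was at the start of the episode above 0.02 m or angle between any of clock, tumbler's own z axis and vertical above 0.4 rad).
It also fails if it takes over 72 s, if anything falls off the work surface, if the arm or the gripper's body presses on something with over 40 N, if the wrist force passes 120 N, or if a joint passes its speed limit or range.

ROBOT

A 6-joint arm with a two-finger parallel gripper is mounted at the origin on the work surface. World frame = base frame: x ahead of the robot, y to its left, z up, the work surface at z = 0. Lengths are in m, angles in degrees, forces in N, time in s.
With the tool pointing down it reaches from about 0.3 to 0.75 m from the base axis. Payload 8.5 kg.
Tool frame: the origin (TCP) lies midway between the tips of the shut fingers; the grasp point (between the pads) lies 19 mm behind it (env.tcp_to_grasp is the z of the grasp point in the tool frame, in m); z points along the fingers, y is the line along which they close (so a half turn about z gives the same grasp; the last joint's range is limited). The gripper opens to 85 mm and grips with 20 to 120 N. Pads are 22 mm wide; open, the fingers measure 114 mm over their backs; the gripper's body (76 mm by 85 mm) begins 54 mm behind the grasp point. The pads swing forward as they close: fully open they stand 13 mm farther back than shut.
Start: joints at [-88.826, 21.807, 74.336, -0, 83.858, -12.336], TCP at [0.128, -0.535, 0.231] pointing down, gripper open.
Joint ranges: [-178.18, 178.18], [-50.72, 133.34], [12.68, 142.11], [-81.47, 261.47], [9.98, 163.14], [-165.26, 165.26]. Speed limits (degrees/s): [136.94, 136.94, 180, 180, 180, 180].

INTERFACE

Orientations are given as a 3x3 rotation matrix whose columns are the frame's x, y, z axes.
In Python, from rig import env, imaging, job, models gives the robot as it stands. The module is installed in compiled form; this text tells all that it offers.
- The arm moves only by the tool jog_arm, never from a script. Its argument "plan" is text: rows parted by semicolons, each of 7 numbers parted by spaces: the turn, a rotation vector about the tool's x, y, z in degrees, then the shift along the tool's x, y, z in cm, then the closure in counts, from 0 (fully open) to 255 (shut). In form: rx ry rz x y z claw; .... A call has 1 to 10 rows; each row shifts and turns the commanded pose from where the row before left it, along the tool's axes as they then stand; what a row does not reach is not made up. A row lasts 1/12 s, in which the tool goes at most 41.7 mm and 7.16 degrees, less where a joint would pass 70% of its speed; a pose out of reach is approached as far as the arm can. A call with a gripper value outside its range is refused whole. The fingers move at their own pace and stop on an object; "grip_force" is the grip in N (left out, the last holds). Time passes only in rows, so rows that do not move let the fingers close. It gives the time, the measured TCP pose, the force, the opening and the grip force at its end, in the units of the state.
- env.observe(): the state, without advancing time (a new reading comes with each control period).
- imaging.get_image(name): name is "scene" or "top" or "wrist"; returns a dict with "pixels" (420x560x3 uint8, red, green, blue), "depth" (420x560 float32, m along the optical axis (not along the pixel's ray), 0 where there is no reading), "fov_y" (degrees; the focal length in pixels is half the picture's height over the tangent of half this angle, whatever the lens; pixels are square), "cx", "cy" (the principal point, pixels), "distortion" ([k1, k2, p1, p2, k3] as OpenCV has them; the pictures are not rectified), "world_from_camera" (4x4, takes a point from camera to world coordinates). Camera axes: x right, y down, z forward; pixel columns grow to the right and rows downward; lengths in m; the calibration is good to about 2 mm. A picture is of the moment at which its call begins.
- job.close_job(): hands the job in; it is judged then, once.
Trained networks look in the newest picture that a camera, given by its name, has taken for a name from the list of things; names that differ only in an ending like _2 or _b are one class to them, and where a whole thing is asked for, a point or a joint stands for the part that bears it (a point fixed in the world has none). Each returns a list of dicts, best first, with "confidence" (0 to 1); they miss things now and then, are a little off and sometimes report something else, mostly with a low value. They report only what shows in the picture. A call takes as long as a camera call. They do not tell look-alikes from the thing itself.
- models.outline_of(camera, query): "region" (420x560 bool, what is visible of it) and "bbox" ([centre column, centre row, width, height] in pixels, round what is visible of it).
- models.tip_of(camera, query): "at" ([column, row] in pixels: a listed point, or the origin of a listed thing).
The state is a dict: "time_s": time; "q": joint angles; "qvel": joint speeds; "joint_efforts": joint torques, N m; "position": TCP position; "tool_rot": TCP orientation; "ft_force": force on the tool from outside, world axes, zero at the start; "wrist_torque": the same for the moment, N m; "grip_width": finger opening in m; "gripper_force": force on a finger pad.
Only numpy, scipy, OpenCV 4.12 (cv2) and the standard library are available. Lean on these libraries where they do the work, as an engineer would, in place of code of your own. Each camera call takes 0.05 s, during which the arm holds its last target. There are 200 camera calls.

## Working session

There is one attempt and no reset: what is moved stays moved. The work goes in short steps, Python scripts to look and compute and a tool call to move; the robot and the scene stay as the last step left them, time stands still between calls to the robot, and variables do not carry over. Pictures are saved under pics/ and viewed, at most 13 in all, crops included, and the job is handed in when it is done.

Besides the shell and the picture viewer there is one more tool, called after "Call:" as a command line: name --argument value ..., lists and objects as JSON in quotes. jog_arm: Moves the arm, as the interface text tells. Its arguments: {"type":"object","properties":{"plan":{"type":"string"},"grip_force":{"type":"number"}},"required":["plan"]}

```bash
mkdir -p pics; cat > h.py <<'E'
import numpy as np,cv2
from rig import env,imaging,job,models
def K(im):
    f=210/np.tan(np.radians(im['fov_y']/2)); return np.array([[f,0,im['cx']],[0,f,im['cy']],[0,0,1.]])
def rays(im,px):
    u=cv2.undistortPoints(np.array(px,float).reshape(-1,1,2),K(im),np.array(im['distortion'],float)).reshape(-1,2)
    return np.c_[u,np.ones(len(u))]
def at_depth(im,px):
    px=np.array(px,float).reshape(-1,2); r=rays(im,px); d=np.array([im['depth'][int(round(p[1])),int(round(p[0]))] for p in px])
    T=im['world_from_camera']; return (r*d[:,None])@T[:3,:3].T+T[:3,3]
def at_z(im,px,z):
    T=im['world_from_camera']; r=rays(im,px)@T[:3,:3].T; s=(z-T[2,3])/r[:,2]; return T[:3,3]+r*s[:,None]
def cloud(im):
    v,u=np.mgrid[0:420,0:560]; px=np.c_[u.ravel(),v.ravel()]; r=rays(im,px)
    T=im['world_from_camera']; return ((r*im['depth'].reshape(-1,1))@T[:3,:3].T+T[:3,3]).reshape(420,560,3)
def proj(im,P):
    T=np.linalg.inv(im['world_from_camera']); P=np.atleast_2d(P)@T[:3,:3].T+T[:3,3]
    return cv2.projectPoints(P.reshape(-1,1,3),np.zeros(3),np.zeros(3),K(im),np.array(im['distortion'],float))[0].reshape(-1,2)
def save(im,name,crop=None,s=1):
    p=im['pixels'][:,:,::-1]
    if crop: p=p[crop[1]:crop[3],crop[0]:crop[2]]
    cv2.imwrite('pics/'+name,cv2.resize(p,None,fx=s,fy=s,interpolation=cv2.INTER_CUBIC))
E
python3 - <<'E'
from h import *
np.set_printoptions(precision=4,suppress=True)
ims={c:imaging.get_image(c) for c in('scene','top')}
a=[cv2.resize(ims[c]['pixels'],(400,300)) for c in ims]
save(ims['top'],'top.png',s=1.42);save(ims['scene'],'scene.png',s=1.42)
np.save('/tmp/top.npy',ims,allow_pickle=True)
for c in ims:
  for n in 'lamp ring end_a end_b seat pick stand slot dish dish_in clock tumbler book'.split():
    for d in models.tip_of(c,n)[:4]:
        print(c,n,round(d['confidence'],2),np.round(d['at']),at_depth(ims[c],d['at'])[0])
E
```

```text
scene lamp 0.64 [428. 257.] [0.6988 0.3402 0.0266]
scene lamp 0.6 [279. 233.] [0.6344 0.0007 0.0453]
scene ring 0.67 [282. 214.] [0.5695 0.0057 0.0555]
scene ring 0.67 [282. 193.] [ 0.3901 -0.001   0.0023]
scene end_a 0.53 [260. 211.] [ 0.5544 -0.0501  0.0538]
scene end_a 0.52 [277. 202.] [ 0.5258 -0.0089  0.0627]
scene end_a 0.45 [270. 196.] [ 0.4024 -0.0368 -0.0002]
scene end_a 0.45 [392. 199.] [0.5091 0.2914 0.0585]
scene end_b 0.53 [260. 211.] [ 0.5544 -0.0501  0.0538]
scene end_b 0.52 [277. 202.] [ 0.5258 -0.0089  0.0627]
scene end_b 0.45 [270. 196.] [ 0.4024 -0.0368 -0.0002]
scene end_b 0.45 [392. 199.] [0.5091 0.2914 0.0585]
scene seat 0.72 [277. 214.] [1.3923 0.0426 0.6486]
scene seat 0.3 [281. 230.] [0.634  0.0045 0.0535]
scene seat 0.18 [388. 198.] [0.5085 0.2811 0.0609]
scene pick 0.63 [441. 199.] [0.4583 0.4402 0.0238]
scene pick 0.53 [388. 197.] [0.5002 0.2819 0.0604]
scene stand 0.66 [378. 217.] [0.5308 0.2557 0.0174]
scene slot 0.75 [390. 199.] [0.5119 0.2845 0.0597]
scene dish 0.8 [184. 212.] [ 0.4901 -0.2679  0.0034]
scene dish_in 0.9 [180. 212.] [ 0.4926 -0.2787  0.
[... 754 characters left out ...]
76. 146.] [0.7397 0.0327 0.0253]
top pick 0.56 [188. 243.] [0.5027 0.2282 0.0816]
top pick 0.48 [167. 244.] [0.4997 0.279  0.0714]
top stand 0.89 [190. 240.] [0.5106 0.2148 0.126 ]
top stand 0.6 [307. 225.] [ 0.5463 -0.0415  0.0611]
top slot 0.74 [163. 242.] [0.504  0.2821 0.0934]
top slot 0.56 [310. 224.] [ 0.5485 -0.0479  0.0656]
top dish 0.77 [405. 257.] [ 0.4723 -0.2812  0.0075]
top dish_in 0.63 [405. 256.] [ 0.4738 -0.2801  0.0096]
top dish_in 0.44 [443. 171.] [ 0.6681 -0.3462  0.0829]
top clock 0.6 [441. 173.] [ 0.6638 -0.343   0.0782]
top clock 0.18 [404. 259.] [ 0.4669 -0.2785  0.0106]
top tumbler 0.7 [145. 176.] [0.6673 0.3567 0.0128]
top book 0.77 [273. 143.] [0.7466 0.0393 0.0244]
```

View pics/top.png

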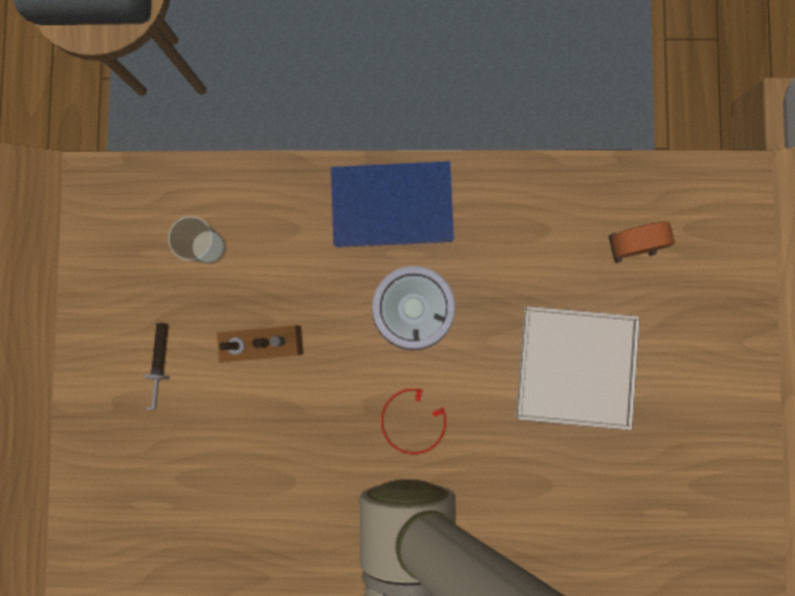

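View pics/scene.png

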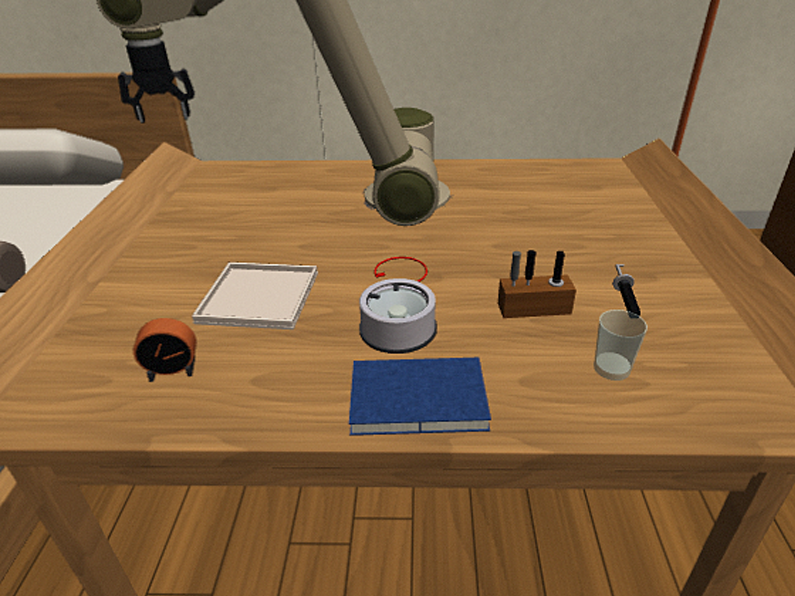

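The top view shows the lamp at (413,308) with its dark ears at (440,318) and (416,335), so the ring's gap points about -143° in the world. The dish is at (578,368).

- **Pick:** there are two candidates, one standing in the stand at (229,346) and a larger one lying on the table at (158,365). The standing one fits: it is smaller and hangs in its slot.
- **Ring:** the red ring at (413,420) is the decoy.

I'll move over the stand and confirm with the wrist camera.

```bash
cat >> h.py <<'E'
np.set_printoptions(precision=4,suppress=True)
from scipy.spatial.transform import Rotation as R
def down(yaw): # yaw of tool x axis, deg, tool z down
    c,s=np.cos(np.radians(yaw)),np.sin(np.radians(yaw)); return np.array([[c,s,0],[s,-c,0],[0,0,-1.]])
def go(pos,yaw,o=None):
    o=o or env.observe(); Rm=np.array(o['tool_rot']); 
    rv=R.from_matrix(Rm.T@down(yaw)).as_rotvec(degrees=True); d=Rm.T@(np.array(pos)-o['position'])*100
    print('rot',rv,'shift cm (in present tool axes)',d)
E
python3 - <<'E'
from h import *
o=env.observe(); print(o['position'],np.array(o['tool_rot']),env.tcp_to_grasp,o['ft_force'],o['grip_width'])
print('tool x yaw',np.degrees(np.arctan2(o['tool_rot'][1][0],o['tool_rot'][0][0])))
ims=np.load('/tmp/top.npy',allow_pickle=True).item(); im=ims['top']; C=cloud(im)
im2=imaging.get_image('wrist'); T=np.eye(4);T[:3,:3]=o['tool_rot'];T[:3,3]=o['position']
print('tool_from_cam',np.linalg.inv(T)@im2['world_from_camera'],im2['fov_y'],im['fov_y'])
# stand top
m=(abs(C[...,2]-.056)<.006)&(abs(C[...,0]-.505)<.06)&(abs(C[...,1]-.245)<.1)
P=C[m][:,:2].astype(np.float32); print('stand',m.sum(),cv2.minAreaRect(P))
m=(C[...,2]>.012)&(C[...,2]<.03)&(abs(C[...,0]-.47)<.13)&(abs(C[...,1]+.28)<.13)
print('dish',cv2.minAreaRect(C[m][:,:2].astype(np.float32)))
m=(C[...,2]>.06)&(C[...,2]<.075)&(np.hypot(C[...,0]-.567,C[...,1])<.09)
print('lamp',cv2.minEnclosingCircle(C[m][:,:2].astype(np.float32)),C[m].mean(0))
go([.47,.265,.30],-85-0)
go([.47,.265,.30],95)
E
```

```text
[ 0.1285 -0.5348  0.2313] [[ 0.9723  0.2336 -0.    ]
 [ 0.2336 -0.9723  0.    ]
 [-0.     -0.0001 -1.    ]] -0.0187 [ 0.7654  0.709  -0.0077] 0.08560309014740722
tool x yaw 13.507617138044628
tool_from_cam [[ 0.0001 -0.9622 -0.2724  0.0687]
 [ 1.      0.0001  0.      0.    ]
 [-0.     -0.2724  0.9622 -0.1424]
 [ 0.      0.      0.      1.    ]] 63.565788184565335 55.41378452697974
stand 969 ((0.50435471534729, 0.2526741921901703), (0.04994071274995804, 0.13099437952041626), 5.836581230163574)
dish ((0.4679465889930725, -0.2822989225387573), (0.19238194823265076, 0.18998660147190094), 85.07654571533203)
lamp ((0.5658079981803894, -0.0036774910986423492), 0.06714051216840744) [ 0.5645 -0.0041  0.0662]
rot [ 0.001  -0.0009 98.5091] shift cm (in present tool axes) [ 51.8891 -69.786   -6.8687]
rot [  0.0009   0.0009 -81.4909] shift cm (in present tool axes) [ 51.8891 -69.786   -6.8687]
```

Call:
jog_arm --plan "0 0 0 2.4 -3.09 -0.3 60; 0 0 0 2.4 -3.09 -0.3 60; 0 0 0 2.4 -3.09 -0.3 60; 0 0 0 2.4 -3.09 -0.3 60; 0 0 0 2.4 -3.09 -0.3 60; 0 0 0 2.4 -3.09 -0.3 60; 0 0 0 2.4 -3.09 -0.3 60; 0 0 0 2.4 -3.09 -0.3 60; 0 0 0 2.4 -3.09 -0.3 60; 0 0 0 2.4 -3.09 -0.3 60"

```text
time_s: 2.28
position: [0.2898, -0.1765, 0.2617]
tool_rot: [[0.973, 0.233, 0.001], [0.233, -0.973, -0.001], [0.0, 0.001, -1.0]]
ft_force: [0.9, -0.1, 0.0]
grip_width: 0.0653
gripper_force: 0.0
```

Call:
jog_arm --plan "0 0 0 2.4 -3.09 -0.3 60; 0 0 0 2.4 -3.09 -0.3 60; 0 0 0 2.4 -3.09 -0.3 60; 0 0 0 2.4 -3.09 -0.3 60; 0 0 0 2.4 -3.09 -0.3 60; 0 0 0 2.4 -3.09 -0.3 60; 0 0 0 2.4 -3.09 -0.3 60; 0 0 0 2.4 -3.09 -0.3 60; 0 0 0 2.4 -3.09 -0.3 60; 0 0 0 2.4 -3.09 -0.3 60"

```text
time_s: 3.12
position: [0.4511, 0.1805, 0.2916]
tool_rot: [[0.972, 0.234, 0.0], [0.234, -0.972, -0.0], [0.0, 0.0, -1.0]]
ft_force: [0.9, -1.0, 0.4]
grip_width: 0.0651
gripper_force: 0.0
```

Call:
jog_arm --plan "0 0 0 2.4 -3.09 -0.3 60; 0 0 0 2.4 -3.09 -0.3 60; 0 0 0 2.4 -3.09 -0.3 60; 0 0 -6.9 0 0 0 60; 0 0 -6.9 0 0 0 60; 0 0 -6.9 0 0 0 60; 0 0 -6.9 0 0 0 60; 0 0 -6.9 0 0 0 60; 0 0 -6.9 0 0 0 60; 0 0 -6.9 0 0 0 60"

```text
time_s: 3.95
position: [0.4992, 0.2852, 0.3003]
tool_rot: [[0.467, 0.884, -0.0], [0.884, -0.467, 0.0], [-0.0, -0.0, -1.0]]
ft_force: [0.2, -0.5, 0.6]
grip_width: 0.0655
gripper_force: 0.0
```

Call:
jog_arm --plan "0 0 -6.9 0 0 0 60; 0 0 -6.9 0 0 0 60; 0 0 -6.9 0 0 0 60; 0 0 -6.9 0 0 0 60; 0 0 -6.1 0 0 0 60; 0 0 0 0 0 0 60; 0 0 0 0 0 0 60"

```text
time_s: 4.53
position: [0.4992, 0.2852, 0.3003]
tool_rot: [[-0.093, 0.996, -0.0], [0.996, 0.093, 0.0], [0.0, -0.0, -1.0]]
ft_force: [0.5, -0.2, -0.0]
grip_width: 0.0654
gripper_force: 0.0
```

```bash
cat > look.py <<'E'
from h import *
o=env.observe(); print(o['time_s'],o['position'],np.degrees(np.arctan2(o['tool_rot'][1][0],o['tool_rot'][0][0])),o['grip_width'],o['ft_force'])
im=imaging.get_image('wrist'); np.save('/tmp/w.npy',im,allow_pickle=True)
E
python3 - <<'E'
from look import *
save(im,'w1.png',s=1.4); C=cloud(im)
for n in ('slot','pick','stand'):
    for d in models.tip_of('wrist',n)[:3]: print(n,d['confidence'],d['at'],at_z(im,d['at'],.056))
m=(abs(C[...,2]-.056)<.004)&(abs(C[...,0]-.504)<.06)&(abs(C[...,1]-.253)<.1)
print('stand',m.sum(),cv2.minAreaRect(C[m][:,:2].astype(np.float32)))
m=(C[...,2]>.112)&(C[...,2]<.128)&(np.hypot(C[...,0]-.501,C[...,1]-.287)<.025)
print('grip top',m.sum(),cv2.minAreaRect(C[m][:,:2].astype(np.float32)),C[m].mean(0))
m=(C[...,2]>.056)&(C[...,2]<.064)&(np.hypot(C[...,0]-.501,C[...,1]-.287)<.016)
E
```

```text
4.5333 [0.4992 0.2852 0.3003] 95.32419481215598 0.06536235479421934 [ 0.4644 -0.2263 -0.0286]
slot 0.57 [285.2, 177.5] [[0.505  0.2911 0.056 ]]
pick 0.62 [282.2, 181.5] [[0.502  0.2861 0.056 ]]
pick 0.58 [244.0, 41.4] [[0.4483 0.4294 0.056 ]]
pick 0.45 [283.7, 178.0] [[0.5033 0.2903 0.056 ]]
stand 0.95 [278.8, 200.5] [[0.5001 0.2634 0.056 ]]
stand 3662 ((0.5060664415359497, 0.25301820039749146), (0.04999430105090141, 0.13064754009246826), 5.834386348724365)
grip top 163 ((0.5025992393493652, 0.28814321756362915), (0.010755873285233974, 0.012236461043357849), 5.3298115730285645) [0.5025 0.2889 0.1209]
```

View pics/w1.png

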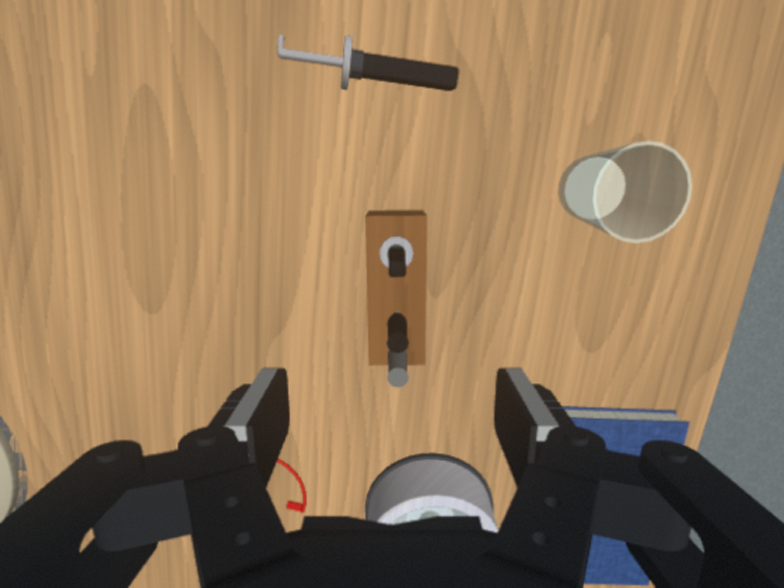

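```bash
python3 -c "
from h import *
go([.5025,.2883,.15],95.5);go([.5025,.2883,.083],95.5)"
```

```text
rot [ 0.0002 -0.001  -0.0954] shift cm (in present tool axes) [ 0.2756  0.3604 15.0336]
rot [ 0.0002 -0.001  -0.0954] shift cm (in present tool axes) [ 0.2755  0.3604 21.7336]
```

The crop shows the small pick's guard disc at (397,252) in the stand, and the clearly larger pick lying at (360,62). The standing pick is the one meant, so I'll descend on it.

Call:
jog_arm --plan "0 0 -0.3 0.28 0.36 3 60; 0 0 0 0 0 3 60; 0 0 0 0 0 3 60; 0 0 0 0 0 3 60; 0 0 0 0 0 3 60; 0 0 0 0 0 3 60; 0 0 0 0 0 2 60; 0 0 0 0 0 1.7 60; 0 0 0 0 0 0 60; 0 0 0 0 0 0 60"

```text
time_s: 5.57
position: [0.5025, 0.2883, 0.0832]
tool_rot: [[-0.1, 0.995, -0.001], [0.995, 0.1, -0.0], [-0.0, -0.001, -1.0]]
ft_force: [-0.9, -0.0, 1.2]
grip_width: 0.0655
gripper_force: 0.0
```

Call:
jog_arm --plan "0 0 0 0 0 0 255; 0 0 0 0 0 0 255; 0 0 0 0 0 0 255; 0 0 0 0 0 0 255; 0 0 0 0 0 0 255; 0 0 0 0 0 0 255; 0 0 0 0 0 0 255; 0 0 0 0 0 0 255; 0 0 0 0 0 0 255; 0 0 0 0 0 0 255" --grip_force 80

```text
time_s: 6.4
position: [0.5028, 0.2885, 0.0842]
tool_rot: [[-0.101, 0.995, 0.001], [0.995, 0.101, 0.0], [0.0, 0.001, -1.0]]
ft_force: [-0.4, -1.0, 5.8]
grip_width: 0.0106
gripper_force: 78.0
```

Call:
jog_arm --plan "0 0 0 0 0 -1 255; 0 0 0 0 0 -2 255; 0 0 0 0 0 -2 255; 0 0 0 0 0 -2 255; 0 0 0 0 0 -2 255; 0 0 0 0 0 -3 255; 0 0 0 0 0 -2 255; 0 0 0 0 0 -1 255; 0 0 0 0 0 0 255; 0 0 0 0 0 0 255"

```text
time_s: 7.23
position: [0.5022, 0.2883, 0.2327]
tool_rot: [[-0.101, 0.995, -0.001], [0.995, 0.101, -0.0], [-0.0, -0.001, -1.0]]
ft_force: [-0.4, 0.0, -1.1]
grip_width: 0.0109
gripper_force: 77.9
```

```bash
python3 - <<'E'
from look import *
s=imaging.get_image('scene')
C=cloud(s)
m=(np.hypot(C[...,0]-.503,C[...,1]-.288)<.03)&(C[...,2]>.09)&(C[...,2]<.25)&(s['depth']>0)
P=C[m]
for z in np.arange(.10,.22,.004):
    q=P[abs(P[:,2]-z)<.002]
    if len(q): print(round(z,3),len(q),q.min(0)[:2],q.max(0)[:2])
v,u=np.where(m); print(u.min(),u.max(),v.min(),v.max())
save(s,'s2.png',(u.min()-25,v.min()-30,u.max()+25,v.max()+30),6)
# lamp with top camera
t=imaging.get_image('top'); np.save('/tmp/t2.npy',t,allow_pickle=True)
C=cloud(t); r=np.hypot(C[...,0]-.5658,C[...,1]+.0037)
m=(C[...,2]>.061)&(C[...,2]<.072)&(r<.08); print('lamp',cv2.minEnclosingCircle(C[m][:,:2].astype(np.float32)),np.median(C[m][:,2]))
for n in('end_a','seat'):
  for d in models.tip_of('top',n): print(n,d['confidence'],at_z(t,d['at'],.06))
E
```

```text
7.2333 [0.5022 0.2883 0.2327] 95.81142157518494 0.010874457682530942 [-0.3856  0.022  -1.1497]
0.152 3 [0.5033 0.2891] [0.513  0.2917]
0.156 4 [0.5023 0.2883] [0.511  0.2916]
0.16 2 [0.5017 0.2889] [0.5035 0.2908]
0.164 4 [0.5029 0.2873] [0.5067 0.2902]
0.168 2 [0.5023 0.2876] [0.5037 0.2896]
0.172 4 [0.5035 0.2889] [0.505  0.2913]
0.176 1 [0.504  0.2908] [0.504  0.2908]
0.18 3 [0.5028 0.2875] [0.507  0.2902]
0.184 4 [0.5049 0.2867] [0.5067 0.2897]
0.188 4 [0.501  0.2877] [0.5041 0.2917]
0.192 2 [0.5016 0.2881] [0.5068 0.2892]
0.196 3 [0.5045 0.2874] [0.5067 0.2904]
0.204 10 [0.5073 0.2765] [0.5173 0.2968]
0.208 38 [0.494  0.2762] [0.5179 0.3031]
0.212 6 [0.5069 0.2823] [0.5098 0.2946]
0.216 11 [0.5007 0.2815] [0.5118 0.2933]
394 408 129 168
lamp ((0.5655696988105774, -0.0037113928701728582), 0.06700543314218521) 0.06663236211439988
end_a 0.57 [[ 0.5462 -0.0512  0.06  ]]
end_a 0.52 [[ 0.4063 -0.0426  0.06  ]]
end_a 0.52 [[ 0.414  -0.0108  0.06  ]]
end_a 0.42 [[ 0.5224 -0.0048  0.06  ]]
seat 0.98 [[ 0.5732 -0.0041  0.06  ]]
seat 0.27 [[ 0.669  -0.3547  0.06  ]]
```

The pick is out. Next I'll go near the lamp and turn the toe tangential to the end_b ear.

Call:
jog_arm --plan "0 0 0 -3.8 -0.1 -0.2 255; 0 0 0 -3.8 -0.1 -0.2 255; 0 0 0 -3.8 -0.1 -0.2 255; 0 0 0 -3.8 -0.1 -0.2 255; 0 0 0 -3.8 -0.1 -0.2 255; 0 0 0 -3.8 -0.1 -0.2 255; 0 0 0 -3.8 -0.1 -0.2 255; 0 0 0 -3.8 -0.1 -0.2 255; 0 0 0 -3.8 -0.1 -0.1 255; 0 0 0 -3.4 0.1 0 255"

```text
time_s: 8.32
position: [0.5322, -0.0888, 0.2501]
tool_rot: [[-0.101, 0.995, -0.0], [0.995, 0.101, 0.0], [0.0, -0.0, -1.0]]
ft_force: [1.6, -0.1, -0.3]
grip_width: 0.0108
gripper_force: 78.0
```

Call:
jog_arm --plan "0 0 6 0 0 0 255; 0 0 6 0 0 0 255; 0 0 6 0 0 0 255; 0 0 6 0 0 0 255; 0 0 4.8 0 0 0 255; 0 0 0 0 0 0 255; 0 0 0 0 0 0 255"

```text
time_s: 8.9
position: [0.5325, -0.0865, 0.2499]
tool_rot: [[0.388, 0.922, -0.001], [0.922, -0.388, 0.0], [-0.0, -0.001, -1.0]]
ft_force: [0.5, -0.1, 0.3]
grip_width: 0.011
gripper_force: 77.8
```

```bash
python3 - <<'E'
from look import *
save(im,'w2.png',s=1.4); C=cloud(im); r=np.hypot(C[...,0]-.5665,C[...,1]+.0037)
m=(C[...,2]>.063)&(C[...,2]<.070)&(r<.075)
print('lamp',m.sum(),cv2.minEnclosingCircle(C[m][:,:2].astype(np.float32)),np.median(C[m][:,2]))
P=C[m];A=np.c_[2*P[:,:2],np.ones(len(P))]
# dark pixels inside bore = ears
g=im['pixels'].max(2); X=at_z(im,np.c_[np.mgrid[0:420,0:560][1].ravel(),np.mgrid[0:420,0:560][0].ravel()],.062).reshape(420,560,3)
r=np.hypot(X[...,0]-.5665,X[...,1]+.0037); m=((g<75)&(r<.05)&(r>.03)).astype(np.uint8)
n,l,s,c=cv2.connectedComponentsWithStats(m)
for i in range(1,n):
    if s[i,4]>15: p=X[l==i].mean(0)-[.5665,-.0037,0]; print(s[i],c[i],p,np.hypot(*p[:2]),np.degrees(np.arctan2(p[1],p[0])))
for n in('end_a','seat','lamp'):
  for d in models.tip_of('wrist',n): print(n,d['confidence'],np.round(d['at']),at_z(im,d['at'],.058))
E
```

```text
8.9 [ 0.5325 -0.0865  0.2499] 67.158618070088 0.01098485874001753 [ 0.4957 -0.1249  0.2691]
lamp 5813 ((0.5674266219139099, -0.0034551441203802824), 0.06743893027305603) 0.06562651116869322
end_a 0.87 [239. 121.] [[ 0.5234 -0.0085  0.058 ]]
end_a 0.85 [166. 163.] [[ 0.4407 -0.0168  0.058 ]]
end_a 0.61 [157. 196.] [[ 0.4156 -0.0428  0.058 ]]
end_a 0.58 [278. 141.] [[ 0.5503 -0.0404  0.058 ]]
seat 0.57 [277.  97.] [[ 0.5648 -0.0029  0.058 ]]
seat 0.55 [294. 337.] [[ 0.4816 -0.249   0.058 ]]
lamp 0.74 [282.  99.] [[ 0.5679 -0.0065  0.058 ]]
```

View pics/w2.png

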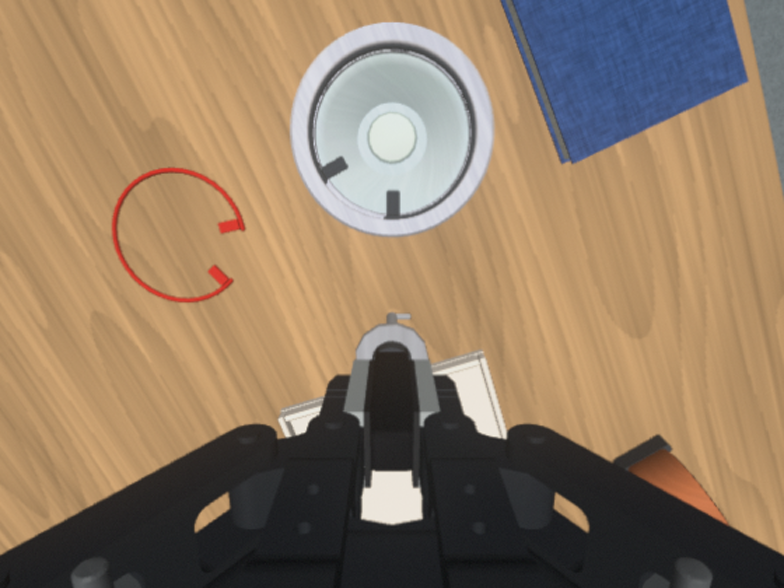

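The wrist view shows end_b's ear at (393,204), end_a's at (334,168), and the pick toe at (392–410,317) pointing right, which is from the gap towards end_b. I'll work out the offsets.

```bash
python3 - <<'E'
from h import *
im=np.load('/tmp/w.npy',allow_pickle=True).item()
g=im['pixels'].max(2).astype(int)
L=np.array([.5674,-.0035])
for name,b in(('b',(262,128,300,158)),('a',(220,105,252,132))):
    x0,y0,x1,y1=b; v,u=np.mgrid[y0:y1,x0:x1]; X=at_z(im,np.c_[u.ravel(),v.ravel()],.062).reshape(y1-y0,x1-x0,3)
    r=np.hypot(X[...,0]-L[0],X[...,1]-L[1]); m=(g[y0:y1,x0:x1]<110)&(r<.050)
    P=X[m][:,:2]; d=P.mean(0)-L; print(name,m.sum(),P.mean(0),np.hypot(*d),np.degrees(np.arctan2(d[1],d[0])),r[m].min(),cv2.minAreaRect(P.astype(np.float32)))
C=cloud(im)
for v in range(218,236): 
    print(v,[ '%d'%g[v,u] for u in range(272,298,1)])
T=im['world_from_camera']
o=env.observe(); Rt=np.array(o['tool_rot'])
for p in((292,226),(290,226),(287,226),(281,226),(280,229),(280,226)):
    w=C[p[1],p[0]]; print(p,w,'tool',Rt.T@(w-o['position']))
E
```

```text
b 115 [ 0.5513 -0.0435] 0.04309193000364555 -111.91868243329375 0.03681666170666719 ((0.5512105822563171, -0.043767720460891724), (0.013157608918845654, 0.006725679151713848), 67.1683578491211)
a 128 [ 0.5246 -0.0074] 0.04292575394986516 -174.8229228943577 0.036148505133702186 ((0.5245931148529053, -0.007348343729972839), (0.013727234676480293, 0.007738761603832245), 5.4619035720825195)
218 ['189', '190', '192', '196', '195', '190', '185', '183', '183', '181', '182', '180', '183', '183', '182', '176', '174', '175', '177', '180', '182', '181', '183', '183', '182', '183']
219 ['189', '189', '190', '195', '195', '192', '187', '184', '184', '184', '182', '182', '183', '182', '182', '178', '175', '175', '176', '178', '179', '180', '182', '183', '182', '183']
220 ['187', '187', '189', '193', '195', '194', '193', '191', '192', '191', '187', '185', '183', '183', '182', '179', '175', '174', '175', '177', '178', '181', '181', '182', '182', '182']
221 ['186', '187', '188', '189', '194', '198', '201', '199', '197', '197', '196', '192', '189', '187', '183', '180', '176', '173', '172', '174', '178
[... 2354 characters left out ...]
', '181', '182', '180', '178', '175', '168', '161', '156', '147', '142', '142', '149', '152', '166', '179', '175']
235 ['180', '183', '182', '183', '182', '182', '179', '180', '180', '180', '181', '182', '181', '181', '178', '174', '173', '172', '166', '162', '157', '148', '141', '146', '166', '180']
(292, 226) [ 0.5399 -0.0902  0.1727] tool [-0.0006  0.0082  0.0775]
(290, 226) [ 0.5387 -0.0897  0.1728] tool [-0.0006  0.0069  0.0774]
(287, 226) [ 0.5368 -0.0889  0.1729] tool [-0.0005  0.0048  0.0773]
(281, 226) [ 0.5338 -0.0855  0.179 ] tool [0.0014 0.0007 0.0712]
(280, 229) [ 0.5333 -0.085   0.1862] tool [0.0016 0.0001 0.0641]
(280, 226) [ 0.5335 -0.0845  0.1814] tool [0.0021 0.0001 0.0688]
```

Call:
jog_arm --plan "0 0 0 1.48 -0.16 0 255; 0 0 0 1.48 -0.16 0 255; 0 0 0 0 0 3 255; 0 0 0 0 0 3 255; 0 0 0 0 0 2.6 255; 0 0 0 0 0 1 255; 0 0 0 0 0 0.5 255; 0 0 0 0 0 0 255; 0 0 0 0 0 0 255; 0 0 0 0 0 0 255"

```text
time_s: 9.93
position: [0.5418, -0.0582, 0.1504]
tool_rot: [[0.39, 0.921, 0.002], [0.921, -0.39, -0.001], [0.0, 0.002, -1.0]]
ft_force: [0.1, 0.1, -0.1]
grip_width: 0.0111
gripper_force: 78.0
```

Call:
jog_arm --plan "0 0 0 0 0 0.1 255; 0 0 0 0 0 0 255; 0 0 0 0 0 0 255"

```text
time_s: 10.18
position: [0.5413, -0.0581, 0.1487]
tool_rot: [[0.391, 0.921, 0.001], [0.921, -0.391, -0.0], [0.0, 0.001, -1.0]]
ft_force: [0.4, 0.5, 0.1]
grip_width: 0.0108
gripper_force: 78.0
```

Call:
jog_arm --plan "0 0 0 0 0 0.05 255; 0 0 0 0 0 0 255; 0 0 0 0 0 0 255"

```text
time_s: 10.43
position: [0.5412, -0.058, 0.1478]
tool_rot: [[0.391, 0.921, 0.0], [0.921, -0.391, -0.0], [-0.0, 0.0, -1.0]]
ft_force: [0.0, 0.1, -1.8]
grip_width: 0.0106
gripper_force: 78.0
```

Call:
jog_arm --plan "0 0 0 0 0 0.05 255; 0 0 0 0 0 0 255; 0 0 0 0 0 0 255"

```text
time_s: 10.68
position: [0.5412, -0.058, 0.1473]
tool_rot: [[0.391, 0.921, -0.0], [0.921, -0.391, 0.0], [0.0, -0.0, -1.0]]
ft_force: [0.7, 0.4, -0.3]
grip_width: 0.0109
gripper_force: 78.0
```

Call:
jog_arm --plan "0 0 0 0 0 0.05 255; 0 0 0 0 0 0 255; 0 0 0 0 0 0 255; 0 0 0 0 0 0 255"

```text
time_s: 11.02
position: [0.5412, -0.058, 0.1468]
tool_rot: [[0.391, 0.921, -0.0], [0.921, -0.391, 0.0], [0.0, -0.0, -1.0]]
ft_force: [-0.7, -0.8, -0.0]
grip_width: 0.011
gripper_force: 78.0
```

Call:
jog_arm --plan "0 0 0 0 0 0.04 255; 0 0 0 0 0 0 255; 0 0 0 0 0 0 255; 0 0 0 0 0 0 255"

```text
time_s: 11.35
position: [0.5412, -0.058, 0.1464]
tool_rot: [[0.391, 0.921, -0.0], [0.921, -0.391, 0.0], [0.0, -0.0, -1.0]]
ft_force: [-0.1, 0.9, -1.1]
grip_width: 0.0112
gripper_force: 78.0
```

Call:
jog_arm --plan "0 0 0 0 0 0.04 255; 0 0 0 0 0 0 255; 0 0 0 0 0 0 255; 0 0 0 0 0 0 255"

```text
time_s: 11.68
position: [0.5413, -0.058, 0.1461]
tool_rot: [[0.391, 0.921, 0.0], [0.921, -0.391, -0.0], [0.0, 0.0, -1.0]]
ft_force: [-0.4, 0.2, 0.4]
grip_width: 0.0108
gripper_force: 78.0
```

Call:
jog_arm --plan "0 0 0 0 0 0.04 255; 0 0 0 0 0 0 255; 0 0 0 0 0 0 255; 0 0 0 0 0 0 255"

```text
time_s: 12.02
position: [0.5414, -0.0581, 0.146]
tool_rot: [[0.391, 0.921, 0.001], [0.921, -0.391, -0.0], [0.0, 0.001, -1.0]]
ft_force: [0.1, -0.0, 3.3]
grip_width: 0.0111
gripper_force: 78.6
```

Call:
jog_arm --plan "0 0 0 0 0 0.04 255; 0 0 0 0 0 0 255; 0 0 0 0 0 0 255; 0 0 0 0 0 0 255"

```text
time_s: 12.35
position: [0.5415, -0.0581, 0.1458]
tool_rot: [[0.391, 0.921, 0.001], [0.921, -0.391, -0.0], [0.0, 0.001, -1.0]]
ft_force: [-0.5, -0.3, 8.2]
grip_width: 0.0107
gripper_force: 79.1
```

Call:
jog_arm --plan "0 0 0 0 0 0.04 255; 0 0 0 0 0 0 255; 0 0 0 0 0 0 255; 0 0 0 0 0 0 255"

```text
time_s: 12.68
position: [0.5418, -0.0582, 0.1458]
tool_rot: [[0.391, 0.921, 0.002], [0.921, -0.391, -0.001], [0.0, 0.002, -1.0]]
ft_force: [-1.4, 0.6, 9.1]
grip_width: 0.011
gripper_force: 79.4
```

Rim contact came at a measured TCP z of 0.1460, so the toe's underside is 80 mm below the TCP. I'll move over the gap and check before going in.

Call:
jog_arm --plan "0 0 0 0 0 -1 255; 0 0 0 0.96 -0.67 0 255; 0 0 0 0.96 -0.67 0 255; 0 0 0 0 0 0.6 255; 0 0 0 0 0 0 255; 0 0 0 0 0 0 255; 0 0 0 0 0 0 255; 0 0 0 0 0 0 255"

```text
time_s: 13.35
position: [0.5365, -0.0353, 0.1487]
tool_rot: [[0.391, 0.92, -0.0], [0.92, -0.391, -0.0], [-0.0, -0.0, -1.0]]
ft_force: [0.1, 0.4, -0.8]
grip_width: 0.011
gripper_force: 78.2
```

```bash
python3 - <<'E'
from look import *
save(im,'w3.png',(160,110,400,290),3.3)
Rt=np.array(o['tool_rot']); e=Rt.T@(np.array([.5513,-.0435,.06])-o['position']); print('ear in tool',e)
E
```

```text
13.35 [ 0.5365 -0.0353  0.1487] 66.99664999692307 0.010968414142752526 [ 0.0668  0.3936 -0.7877]
ear in tool [-0.0017  0.0169  0.0887]
```

View pics/w3.png

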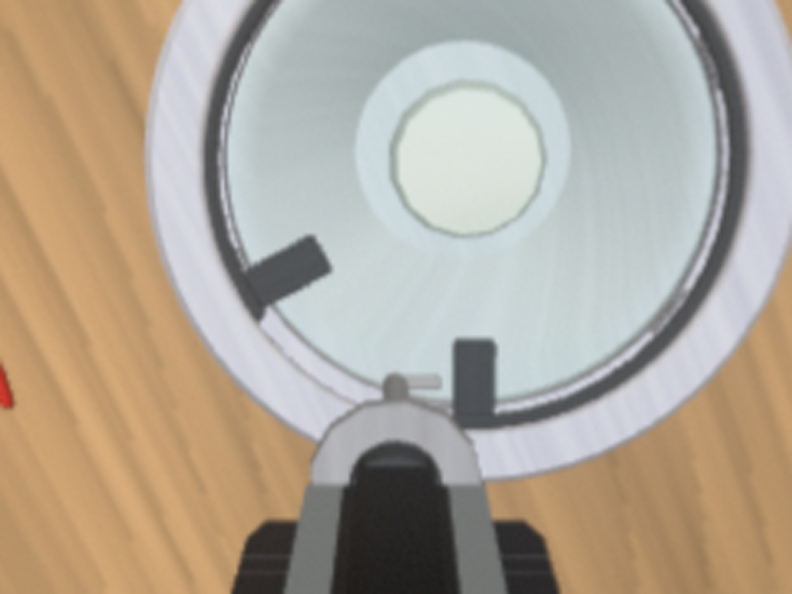

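The crop shows the toe tip at (440,382), about 3 mm left of end_b's ear (453–496, rows 340–425), so it is well aligned. I'll lower it beside the ear.

Call:
jog_arm --plan "0 0 0 0 0 0.5 255; 0 0 0 0 0 0.4 255; 0 0 0 0 0 0.3 255; 0 0 0 0 0 0.15 255; 0 0 0 0 0 0 255; 0 0 0 0 0 0 255; 0 0 0 0 0 0 255; 0 0 0 0 0 0 255"

```text
time_s: 14.07
position: [0.5365, -0.0351, 0.1355]
tool_rot: [[0.391, 0.921, 0.0], [0.921, -0.391, -0.0], [0.0, 0.0, -1.0]]
ft_force: [-0.0, -0.1, -0.2]
grip_width: 0.0108
gripper_force: 78.2
```

Call:
jog_arm --plan "0 0 0 0 0 0.05 255; 0 0 0 0 0 0 255; 0 0 0 0 0 0 255; 0 0 0 0 0 0.04 255; 0 0 0 0 0 0 255; 0 0 0 0 0 0 255; 0 0 0 0 0 0 255"

```text
time_s: 14.65
position: [0.5364, -0.0351, 0.1344]
tool_rot: [[0.391, 0.921, -0.0], [0.921, -0.391, 0.0], [0.0, -0.0, -1.0]]
ft_force: [-0.2, 0.8, -0.8]
grip_width: 0.0109
gripper_force: 78.2
```

Call:
jog_arm --plan "0 0 0 0 0.2 0 255; 0 0 0 0 0.2 0 255; 0 0 0 0 0 0 255; 0 0 0 0 0 0 255"

```text
time_s: 14.98
position: [0.5402, -0.0367, 0.1344]
tool_rot: [[0.391, 0.921, 0.0], [0.921, -0.391, 0.0], [0.0, 0.0, -1.0]]
ft_force: [0.7, -0.8, -0.7]
grip_width: 0.0107
gripper_force: 78.2
```

Call:
jog_arm --plan "0 0 0 0 0.2 0 255; 0 0 0 0 0.2 0 255; 0 0 0 0 0.07 0 255; 0 0 0 0 0 0 255; 0 0 0 0 0 0 255; 0 0 0 0 0 0 255"

```text
time_s: 15.48
position: [0.5443, -0.0385, 0.1344]
tool_rot: [[0.391, 0.921, -0.0], [0.921, -0.391, -0.0], [-0.0, -0.0, -1.0]]
ft_force: [0.1, -0.5, -0.6]
grip_width: 0.0111
gripper_force: 78.2
```

```bash
python3 - <<'E'
from look import *
save(im,'w4.png',(200,110,360,230),4)
E
```

```text
15.4833 [ 0.5443 -0.0385  0.1344] 67.01317892871322 0.01111495310530988 [ 0.1056 -0.5001 -0.5977]
```

View pics/w4.png

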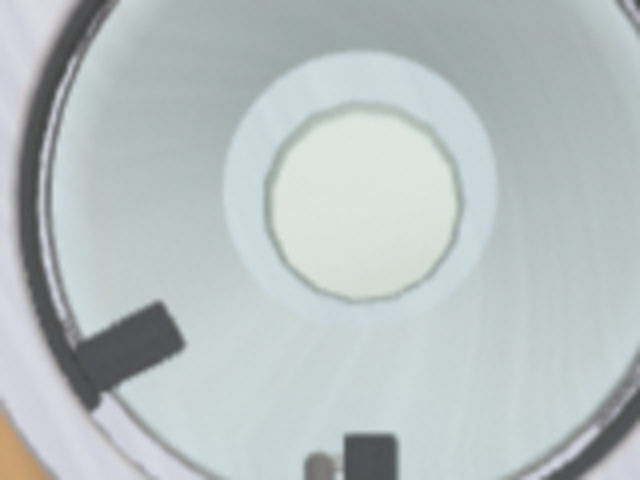

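The shank stands just left of the ear at (320,465) with the toe beneath it. I'll lift slowly.

Call:
jog_arm --plan "0 0 0 0 0.04 0 255; 0 0 0 0 0 -0.05 255; 0 0 0 0 0 -0.05 255; 0 0 0 0 0 -0.05 255; 0 0 0 0 0 -0.03 255; 0 0 0 0 0 -0.03 255; 0 0 0 0 0 -0.03 255; 0 0 0 0 0 -0.03 255; 0 0 0 0 0 0 255; 0 0 0 0 0 0 255"

```text
time_s: 16.37
position: [0.5447, -0.0386, 0.1371]
tool_rot: [[0.391, 0.921, -0.0], [0.921, -0.391, 0.0], [-0.0, -0.0, -1.0]]
ft_force: [-0.2, 0.6, -4.5]
grip_width: 0.0107
gripper_force: 77.8
```

Call:
jog_arm --plan "0 0 0 0 0 -0.03 255; 0 0 0 0 0 -0.03 255; 0 0 0 0 0 -0.03 255; 0 0 0 0 0 -0.03 255; 0 0 0 0 0 -0.03 255; 0 0 0 0 0 0 255"

```text
time_s: 16.87
position: [0.5446, -0.0386, 0.1387]
tool_rot: [[0.391, 0.921, -0.0], [0.921, -0.391, 0.0], [-0.0, -0.0, -1.0]]
ft_force: [-1.3, -0.0, -3.2]
grip_width: 0.0106
gripper_force: 78.0
```

Call:
jog_arm --plan "0 0 0 0 0 -0.03 255; 0 0 0 0 0 -0.03 255; 0 0 0 0 0 -0.03 255; 0 0 0 0 0 -0.03 255; 0 0 0 0 0 -0.03 255; 0 0 0 0 0 0 255"

```text
time_s: 17.37
position: [0.5447, -0.0387, 0.1402]
tool_rot: [[0.391, 0.921, -0.0], [0.921, -0.391, -0.0], [-0.0, -0.0, -1.0]]
ft_force: [-2.4, 0.6, -3.3]
grip_width: 0.0109
gripper_force: 78.0
```

Call:
jog_arm --plan "0 0 0 0 0 -0.03 255; 0 0 0 0 0 -0.03 255; 0 0 0 0 0 -0.03 255; 0 0 0 0 0 -0.03 255; 0 0 0 0 0 -0.03 255; 0 0 0 0 0 0 255"

```text
time_s: 17.87
position: [0.5448, -0.0387, 0.1418]
tool_rot: [[0.391, 0.921, 0.0], [0.921, -0.391, -0.0], [-0.0, 0.0, -1.0]]
ft_force: [-1.4, 0.6, -1.3]
grip_width: 0.0111
gripper_force: 78.1
```

Call:
jog_arm --plan "0 0 0 0 0 -0.03 255; 0 0 0 0 0 -0.03 255; 0 0 0 0 0 -0.03 255; 0 0 0 0 0 -0.02 255; 0 0 0 0 0 0 255; 0 0 0 0 0 0 255"

```text
time_s: 18.37
position: [0.545, -0.0387, 0.1429]
tool_rot: [[0.391, 0.921, 0.001], [0.921, -0.391, -0.0], [0.0, 0.001, -1.0]]
ft_force: [-1.0, 0.0, -0.8]
grip_width: 0.0108
gripper_force: 78.4
```

```bash
python3 - <<'E'
from look import *
C=cloud(im); g=im['pixels'].max(2).astype(int)
for (u0,u1,v0,v1) in ((284,302,214,232),(222,246,185,204)):
    m=np.zeros((420,560),bool);m[v0:v1,u0:u1]=1;m&=(g<100)
    print(m.sum(),np.median(C[m],0),C[m][:,2].min(),C[m][:,2].max())
save(im,'w5.png',(180,130,380,280),4)
E
```

```text
18.3667 [ 0.545  -0.0387  0.1429] 67.010585082015 0.010750309700319378 [-1.0498  0.0294 -0.7923]
160 [ 0.5518 -0.0398  0.0692] 0.06732921598679112 0.11526996689458069
272 [ 0.5243 -0.0079  0.0627] 0.06058367649638022 0.28531749781618837
```

View pics/w5.png

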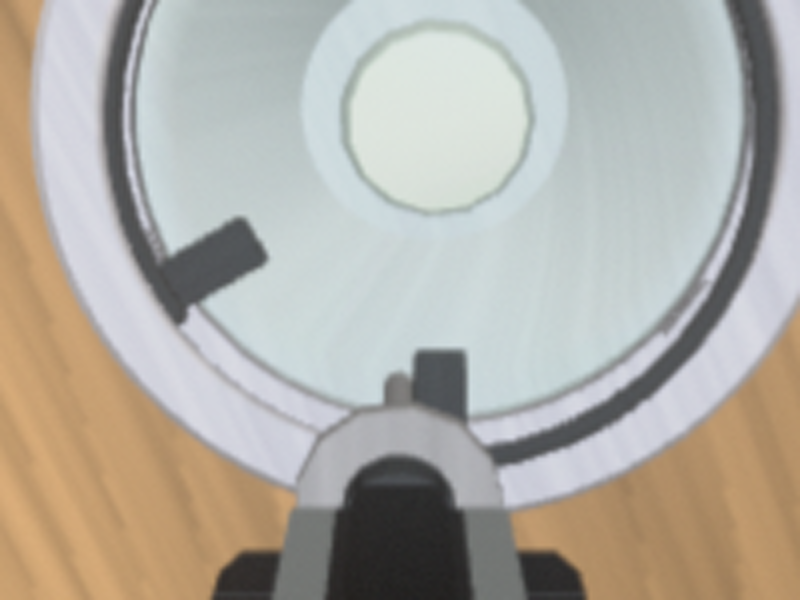

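End_b's ear at (440,385) now has its underside at about 65 mm, and the wire at (560,440) lies over the lip. I'll lift slightly more so that contact is certain.

Call:
jog_arm --plan "0 0 0 0 0 -0.05 255; 0 0 0 0 0 -0.05 255; 0 0 0 0 0 0 255; 0 0 0 0 0 0 255; 0 0 0 0 0 0 255"

```text
time_s: 18.83
position: [0.5449, -0.0387, 0.1438]
tool_rot: [[0.391, 0.921, 0.0], [0.921, -0.391, -0.0], [0.0, 0.0, -1.0]]
ft_force: [-0.0, -0.9, -1.0]
grip_width: 0.0109
gripper_force: 78.3
```

Call:
jog_arm --plan "0 0 0 0 0 -0.05 255; 0 0 0 0 0 -0.05 255; 0 0 0 0 0 0 255; 0 0 0 0 0 0 255; 0 0 0 0 0 0 255"

```text
time_s: 19.25
position: [0.5447, -0.0387, 0.1447]
tool_rot: [[0.391, 0.921, -0.0], [0.921, -0.391, 0.0], [-0.0, -0.0, -1.0]]
ft_force: [-0.2, -0.1, -2.2]
grip_width: 0.0107
gripper_force: 78.2
```

```bash
python3 - <<'E'
from look import *
C=cloud(im); g=im['pixels'].max(2).astype(int)
for (u0,u1,v0,v1) in ((284,302,214,232),(222,246,185,204)):
    m=np.zeros((420,560),bool);m[v0:v1,u0:u1]=1;m&=(g<100)
    print(m.sum(),np.median(C[m],0))
E
```

```text
19.25 [ 0.5447 -0.0387  0.1447] 67.00905725106003 0.010705105572201536 [-0.1964 -0.0816 -2.171 ]
141 [ 0.5518 -0.0407  0.0708]
278 [ 0.5238 -0.0081  0.0628]
```

Call:
jog_arm --plan "0 0 0 0 0 0.15 255; 0 0 0 0 0 0.15 255; 0 0 0 0 0 0.15 255; 0 0 0 0 0 0 255; 0 0 0 0 -0.3 0 255; 0 0 0 0 -0.4 0 255; 0 0 0 0 -0.4 0 255; 0 0 0 0 0 0 255; 0 0 0 0 0 -1 255; 0 0 0 0 0 -2 255"

```text
time_s: 20.13
position: [0.5335, -0.034, 0.1689]
tool_rot: [[0.391, 0.921, -0.004], [0.921, -0.391, 0.001], [-0.0, -0.004, -1.0]]
ft_force: [0.2, 0.3, -0.4]
grip_width: 0.0106
gripper_force: 78.4
```

Call:
jog_arm --plan "0 0 -5 0 0 -3 255; 0 0 -5 0 0 -3 255; 0 0 -5 0 0 -3 255; 0 0 -6 0 0 0 255; 0 0 -6 0 0 0 255; 0 0 -1.8 0 0 0 255; 0 0 0 3.6 0 0 255; 0 0 0 3.6 0 0 255; 0 0 0 3.6 0 0 255; 0 0 0 3.6 0 0 255"

```text
time_s: 20.97
position: [0.5195, 0.1103, 0.2603]
tool_rot: [[-0.101, 0.995, 0.0], [0.995, 0.101, 0.0], [0.0, 0.0, -1.0]]
ft_force: [0.3, 0.6, -1.1]
grip_width: 0.0112
gripper_force: 78.4
```

Call:
jog_arm --plan "0 0 0 3.6 0 0 255; 0 0 0 3.6 0 0 255; 0 0 0 3.6 0 0 255; 0 0 0 3.6 0 0 255; 0 0 0 3.0 0.07 0 255; 0 0 0 0.6 0 0 255; 0 0 0 0 0 0 255; 0 0 0 0 0 0 255; 0 0 0 0 0 0 255"

```text
time_s: 21.72
position: [0.5028, 0.2869, 0.2603]
tool_rot: [[-0.1, 0.995, 0.0], [0.995, 0.1, -0.0], [-0.0, -0.0, -1.0]]
ft_force: [0.5, -0.0, -0.8]
grip_width: 0.0108
gripper_force: 78.4
```

```bash
python3 - <<'E'
from look import *
C=cloud(im)
m=(abs(C[...,2]-.056)<.004)&(abs(C[...,0]-.504)<.06)&(abs(C[...,1]-.253)<.1)
print('stand',m.sum(),cv2.minAreaRect(C[m][:,:2].astype(np.float32)))
go([.5027,.2884,.16],95.8,o)
m=(C[...,2]>.17)&(C[...,2]<.205)&(np.hypot(C[...,0]-.503,C[...,1]-.288)<.03)
Rt=np.array(o['tool_rot']);P=(C[m]-o['position'])@Rt
q=P[P[:,2]>.073]; print('toe in tool',len(q),q.min(0),q.max(0))
E
```

```text
21.7167 [0.5028 0.2869 0.2603] 95.74005895099296 0.010834098455250848 [ 0.4994 -0.     -0.7769]
stand 3339 ((0.50398850440979, 0.2731612026691437), (0.05015408247709274, 0.09031006693840027), 5.723343372344971)
rot [-0.0009  0.0215 -0.0599] shift cm (in present tool axes) [ 0.1546  0.0082 10.0274]
toe in tool 55 [-0.0016 -0.0026  0.0732] [0.002  0.009  0.0793]
```

Call:
jog_arm --plan "0 0 0 0.15 0 3 255; 0 0 0 0 0 3 255; 0 0 0 0 0 3 255; 0 0 0 0 0 2 255; 0 0 0 0 0 0.8 255; 0 0 0 0 0 0 255; 0 0 0 0 0 0 255; 0 0 0 0 0 0 255; 0 0 0 0 0 0.5 255; 0 0 0 0 0 0.5 255"

```text
time_s: 22.6
position: [0.5029, 0.2897, 0.1331]
tool_rot: [[-0.101, 0.995, 0.002], [0.995, 0.101, 0.001], [0.001, 0.003, -1.0]]
ft_force: [0.1, -0.5, 0.0]
grip_width: 0.011
gripper_force: 78.4
```

Call:
jog_arm --plan "0 0 0 0 0 0.2 255; 0 0 0 0 0 0 255; 0 0 0 0 0 0 255"

```text
time_s: 22.85
position: [0.5023, 0.2896, 0.1302]
tool_rot: [[-0.101, 0.995, -0.0], [0.995, 0.101, -0.0], [-0.0, -0.0, -1.0]]
ft_force: [-0.2, 0.6, -0.1]
grip_width: 0.0108
gripper_force: 78.4
```

Call:
jog_arm --plan "0 0 0 -0.12 0 0.3 255; 0 0 0 0 0 0.6 255; 0 0 0 0 0 0.8 255; 0 0 0 0 0 0.8 255; 0 0 0 0 0 0.8 255; 0 0 0 0 0 0 255; 0 0 0 0 0 0 255; 0 0 0 0 0 0 255"

```text
time_s: 23.52
position: [0.5027, 0.2884, 0.0974]
tool_rot: [[-0.101, 0.995, 0.0], [0.995, 0.101, 0.0], [0.0, 0.0, -1.0]]
ft_force: [0.4, 0.1, -0.3]
grip_width: 0.0103
gripper_force: 78.4
```

Call:
jog_arm --plan "0 0 0 0 0 0.5 255; 0 0 0 0 0 0.4 255; 0 0 0 0 0 0.2 255; 0 0 0 0 0 0 255; 0 0 0 0 0 0 255; 0 0 0 0 0 0 255"

```text
time_s: 24.02
position: [0.5026, 0.2884, 0.0863]
tool_rot: [[-0.101, 0.995, 0.0], [0.995, 0.101, 0.0], [0.0, 0.0, -1.0]]
ft_force: [-0.6, 0.1, 0.4]
grip_width: 0.0109
gripper_force: 78.4
```

Call:
jog_arm --plan "0 0 0 0 0 0.1 255; 0 0 0 0 0 0.1 255; 0 0 0 0 0 0 255; 0 0 0 0 0 0 255; 0 0 0 0 0 0 60; 0 0 0 0 0 0 60; 0 0 0 0 0 0 60; 0 0 0 0 0 0 60; 0 0 0 0 0 0 60; 0 0 0 0 0 0 60"

```text
time_s: 24.85
position: [0.5025, 0.2883, 0.0843]
tool_rot: [[-0.101, 0.995, 0.0], [0.995, 0.101, -0.0], [-0.0, 0.0, -1.0]]
ft_force: [0.1, 1.0, -0.7]
grip_width: 0.0652
gripper_force: 0.0
```

Call:
jog_arm --plan "0 0 0 0 0 -1 60; 0 0 0 0 0 -3 60; 0 0 0 0 0 -4 60; 0 0 0 0 0 -4 60; 0 0 0 0 0 -4 60; 0 0 0 0 0 -2 60; 0 0 0 0 0 0 60; 0 0 0 0 0 0 60"

```text
time_s: 25.52
position: [0.5025, 0.2884, 0.2656]
tool_rot: [[-0.101, 0.995, 0.002], [0.995, 0.101, 0.001], [0.001, 0.003, -1.0]]
ft_force: [-0.2, 0.4, 0.0]
grip_width: 0.0653
gripper_force: 0.0
```

```bash
python3 - <<'E'
from look import *
C=cloud(im)
m=(C[...,2]>.09)&(C[...,2]<.15)&(np.hypot(C[...,0]-.501,C[...,1]-.287)<.025)
P=C[m];q=P[P[:,2]>.116]; print('grip top',len(q),cv2.minAreaRect(q[:,:2].astype(np.float32)),q.mean(0),q.max(0))
E
```

```text
25.5167 [0.5025 0.2884 0.2656] 95.81108199057694 0.06529231897585304 [-0.241   0.4441  0.0428]
grip top 184 ((0.5022665858268738, 0.28803154826164246), (0.010511420667171478, 0.011970283463597298), 5.711981773376465) [0.5022 0.2886 0.1212] [0.508  0.2943 0.1238]
```

The pick is back in its slot, standing as it was. Now the ring.

Call:
jog_arm --plan "0 0 0 -3.8 -0.1 0 60; 0 0 0 -3.8 0 0 60; 0 0 0 -3.8 0 0 60; 0 0 0 -3.8 0 0 60; 0 0 0 -3.8 0 0 60; 0 0 0 -3.8 0 0 60; 0 0 0 -3.8 0 0 60; 0 0 0 -3.8 0 0 60; 0 0 0 -3.8 0 0 60; 0 0 6 -3.4 0 0 60"

```text
time_s: 26.4
position: [0.5389, -0.088, 0.2627]
tool_rot: [[0.004, 1.0, -0.003], [1.0, -0.004, 0.001], [0.001, -0.003, -1.0]]
ft_force: [0.2, 0.3, 0.2]
grip_width: 0.0654
gripper_force: 0.0
```

Call:
jog_arm --plan "0 0 6 0 0 0 180; 0 0 6 0 0 0 180; 0 0 6 0 0 0 180; 0 0 4.8 0 0 0 180; 0 0 0 0 0 0 180; 0 0 0 0 0 0 180; 0 0 0 0 0 0 180; 0 0 0 0 0 0 180"

```text
time_s: 27.07
position: [0.5394, -0.0857, 0.2638]
tool_rot: [[0.389, 0.921, -0.001], [0.921, -0.389, 0.0], [-0.0, -0.001, -1.0]]
ft_force: [-0.3, 0.5, 0.1]
grip_width: 0.0253
gripper_force: 0.0
```

```bash
python3 - <<'E'
from look import *
save(im,'w6.png',(170,0,390,200),3)
C=cloud(im); g=im['pixels'].max(2).astype(int)
L=np.array([.5674,-.0035]); d=C[...,:2]-L; r=np.hypot(d[...,0],d[...,1])
m=((g<100)&(r<.051)&(C[...,2]>.05)&(C[...,2]<.08)).astype(np.uint8)
n,l,s,c=cv2.connectedComponentsWithStats(m)
for i in range(1,n):
    if s[i,4]>20:
        P=C[l==i]; e=P.mean(0)[:2]-L; print(s[i],c[i],np.median(P,0),P[:,2].min(),P[:,2].max(),np.hypot(*e),np.degrees(np.arctan2(e[1],e[0])),r[l==i].min(),cv2.minAreaRect(P[:,:2].astype(np.float32)))
E
```

```text
27.0667 [ 0.5394 -0.0857  0.2638] 67.11757273502704 0.025257214531005927 [-0.3436  0.4782  0.1217]
[227 117  16  14 121] [234.8264 123.6612] [ 0.5242 -0.0084  0.0626] 0.06075608315347336 0.06433478146456828 0.043467975286134296 -173.63668969947955 0.036355402906129486 ((0.5240576863288879, -0.00830922368913889), (0.014660115353763103, 0.007586604915559292), 6.825194358825684)
[270 142   8  14  97] [273.1753 148.3299] [ 0.5499 -0.0445  0.0691] 0.06722490884904148 0.07131123254391408 0.044591672934282664 -113.26794439653786 0.03851966233106737 ((0.5500209331512451, -0.044733233749866486), (0.01245497353374958, 0.006897379644215107), 66.93689727783203)
```

View pics/w6.png

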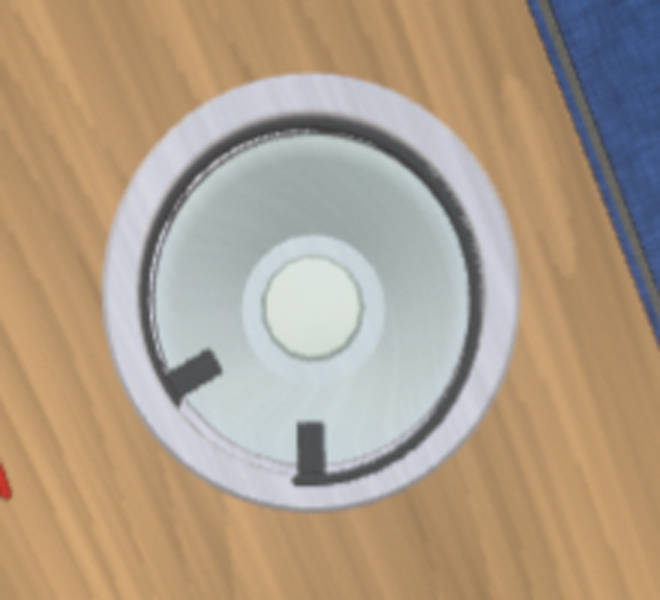

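End_b's ear at (311,448) is up, its wire lies over the lip, and end_a's ear at (195,375) is still in the groove. I'll grip end_b's ear across its width.

Call:
jog_arm --plan "0 0 0 2.4 -0.31 0 200; 0 0 0 2.39 -0.31 2 200; 0 0 0 0 0 3.5 200; 0 0 0 0 0 3.5 200; 0 0 0 0 0 3.5 200; 0 0 0 0 0 3 200; 0 0 0 0 0 1.5 200; 0 0 0 0 0 0.8 200; 0 0 0 0 0 0 200; 0 0 0 0 0 0 200"

```text
time_s: 27.95
position: [0.553, -0.0394, 0.0869]
tool_rot: [[0.39, 0.921, 0.001], [0.921, -0.39, -0.0], [0.0, 0.001, -1.0]]
ft_force: [0.2, 0.6, 0.8]
grip_width: 0.0186
gripper_force: 0.0
```

```bash
python3 - <<'E'
from look import *
C=cloud(im); save(im,'w7.png',(180,150,380,300),4)
go([.5523,-.0391,.062],67.1,o)
E
```

```text
27.95 [ 0.553  -0.0394  0.0869] 67.03273314313435 0.01859680094207418 [0.1659 0.557  0.8218]
rot [ 0.0581 -0.0085 -0.0673] shift cm (in present tool axes) [ 0.0018 -0.0826  2.4945]
```

View pics/w7.png

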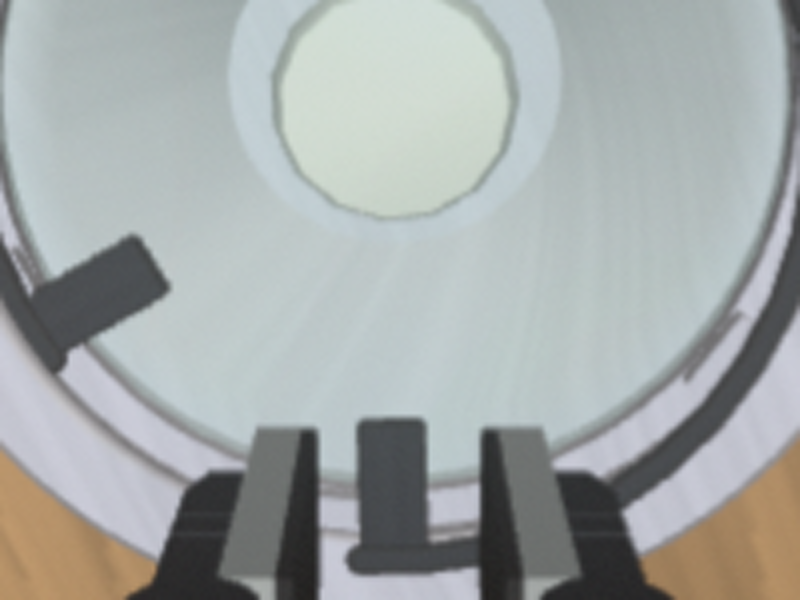

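The ear at (392,480) sits midway between the pads at (318,480). I'll descend and grip it.

Call:
jog_arm --plan "0 0 0 0 -0.06 1 200; 0 0 0 0 0 0.7 200; 0 0 0 0 0 0.5 200; 0 0 0 0 0 0.2 200; 0 0 0 0 0 0 200; 0 0 0 0 0 0 200; 0 0 0 0 0 0 200"

```text
time_s: 28.58
position: [0.5522, -0.0391, 0.0625]
tool_rot: [[0.391, 0.921, 0.0], [0.921, -0.391, -0.0], [0.0, 0.0, -1.0]]
ft_force: [-0.1, 0.4, 0.1]
grip_width: 0.0186
gripper_force: 0.0
```

Call:
jog_arm --plan "0 0 0 0 0 0 255; 0 0 0 0 0 0 255; 0 0 0 0 0 0 255; 0 0 0 0 0 0 255; 0 0 0 0 0 0 255; 0 0 0 0 0 0 255" --grip_force 40

```text
time_s: 29.08
position: [0.552, -0.0391, 0.0623]
tool_rot: [[0.391, 0.921, 0.0], [0.921, -0.391, -0.0], [0.0, 0.0, -1.0]]
ft_force: [0.1, 1.0, 0.1]
grip_width: 0.0068
gripper_force: 39.0
```

Call:
jog_arm --plan "0 0 0 0 0 -0.1 255; 0 0 0 0 0 -0.1 255; 0 0 0 0 0 -0.15 255; 0 0 0 0 0 -0.15 255; 0 0 0 0 0 -0.2 255; 0 0 0 0 0 -0.2 255; 0 0 0 0 0 -0.2 255; 0 0 0 0 0 -0.2 255; 0 0 0 0 0 -0.2 255; 0 0 0 0 0 0 255" --grip_force 70

```text
time_s: 29.92
position: [0.5519, -0.0389, 0.0777]
tool_rot: [[0.39, 0.921, 0.0], [0.921, -0.39, 0.0], [0.0, 0.0, -1.0]]
ft_force: [-0.4, 0.0, -0.5]
grip_width: 0.005
gripper_force: 68.8
```

Call:
jog_arm --plan "0 0 0 0 0 -0.3 255; 0 0 0 0 0 -0.3 255; 0 0 0 0 0 -0.3 255; 0 0 0 0 0 -0.3 255; 0 0 0 0 0 -0.4 255; 0 0 0 0 0 -0.4 255; 0 0 0 0 0 -0.5 255; 0 0 0 0 0 -0.5 255; 0 0 0 0 0 0 255; 0 0 0 0 0 0 255"

```text
time_s: 30.75
position: [0.5521, -0.0391, 0.1075]
tool_rot: [[0.39, 0.921, 0.001], [0.921, -0.39, -0.0], [0.0, 0.001, -1.0]]
ft_force: [0.6, 0.1, -0.6]
grip_width: 0.005
gripper_force: 68.8
```

```bash
python3 - <<'E'
from look import *
save(im,'w8.png',(0,0,560,420),1.3)
C=cloud(im); g=im['pixels'].max(2).astype(int)
s=imaging.get_image('scene'); Cs=cloud(s)
L=np.array([.5674,-.0035])
for c,I,X in(('w',im,C),('s',s,Cs)):
    r=np.hypot(X[...,0]-L[0],X[...,1]-L[1]); gg=I['pixels'].max(2)
    m=(gg<100)&(r<.075)&(X[...,2]>.05)&(X[...,2]<.2)
    for lo in np.arange(.05,.15,.01):
        k=m&(X[...,2]>lo)&(X[...,2]<=lo+.01); 
        if k.sum(): print(c,round(lo,2),k.sum(),X[k].min(0),X[k].max(0))
E
```

```text
30.75 [ 0.5521 -0.0391  0.1075] 67.01452032997115 0.004968985953097029 [ 0.5648  0.0956 -0.6169]
w 0.05 7 [0.538  0.0399 0.052 ] [0.5414 0.042  0.0547]
w 0.09 1632 [0.52   0.0248 0.0956] [0.6129 0.0533 0.1   ]
w 0.1 3296 [ 0.5081 -0.0391  0.1   ] [0.6226 0.0516 0.11  ]
w 0.11 1933 [ 0.5403 -0.0597  0.11  ] [ 0.6189 -0.0134  0.1199]
w 0.12 440 [ 0.5395 -0.0392  0.12  ] [ 0.5693 -0.0255  0.13  ]
w 0.13 528 [ 0.5395 -0.0483  0.13  ] [ 0.5693 -0.025   0.14  ]
w 0.14 862 [ 0.534  -0.0506  0.1403] [ 0.5754 -0.0219  0.15  ]
s 0.05 111 [ 0.5097 -0.0634  0.0501] [0.6363 0.0506 0.06  ]
s 0.06 45 [ 0.5111 -0.0629  0.06  ] [0.6351 0.053  0.0657]
s 0.09 39 [0.5145 0.0224 0.0959] [0.6163 0.0552 0.1   ]
s 0.1 79 [ 0.5078 -0.0484  0.1   ] [0.6247 0.0382 0.11  ]
s 0.11 58 [ 0.5504 -0.057   0.1103] [ 0.6199 -0.0201  0.1194]
s 0.12 36 [ 0.5515 -0.0501  0.1202] [ 0.5712 -0.0254  0.1299]
s 0.13 41 [ 0.5519 -0.049   0.1301] [ 0.572  -0.0251  0.1397]
s 0.14 20 [ 0.547  -0.0432  0.1401] [ 0.5716 -0.0202  0.1498]
```

View pics/w8.png

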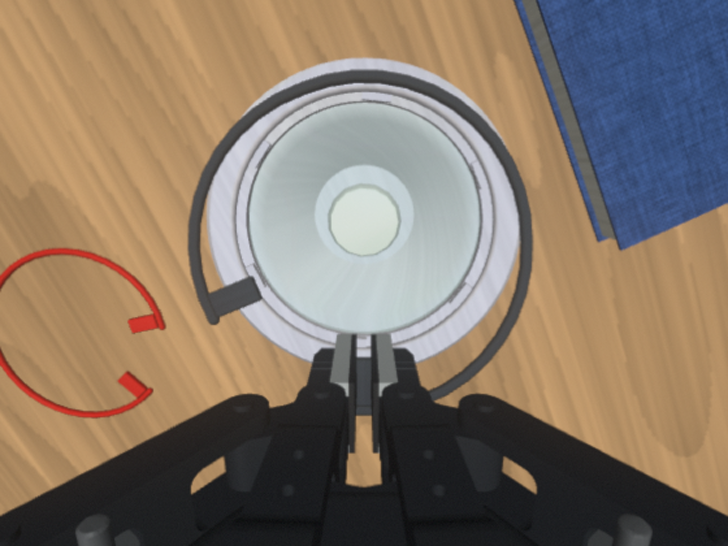

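The ring is free and hanging from end_b's ear, with its far side drooping slightly. I'll carry it to the dish.

Call:
jog_arm --plan "0 0 0 0 0 -1 255; 0 0 0 0 0 -2 255; 0 0 0 0 0 -2 255; 0 0 0 -2 0.13 0 255; 0 0 0 -3 0.19 0 255; 0 0 0 -3 0.19 0 255; 0 0 0 -3 0.19 0 255; 0 0 0 -3 0.19 0 255; 0 0 0 -3 0.19 0 255; 0 0 0 -3 0.19 0 255"

```text
time_s: 31.68
position: [0.485, -0.2295, 0.1579]
tool_rot: [[0.391, 0.921, 0.0], [0.921, -0.391, -0.0], [-0.0, 0.0, -1.0]]
ft_force: [1.1, -0.2, -0.6]
grip_width: 0.0049
gripper_force: 68.7
```

Call:
jog_arm --plan "0 0 0 -3 0.19 0 255; 0 0 0 -3 0.19 0 255; 0 0 0 -2 0.2 0 255; 0 0 0 -1.6 0.23 0 255; 0 0 0 0 0 2 255; 0 0 0 0 0 2 255; 0 0 0 0 0 2 255; 0 0 0 0 0 2 255; 0 0 0 0 0 0 255; 0 0 0 0 0 0 255"

```text
time_s: 32.52
position: [0.4555, -0.3196, 0.0774]
tool_rot: [[0.391, 0.921, -0.001], [0.921, -0.391, 0.001], [0.001, -0.001, -1.0]]
ft_force: [0.5, -0.3, 0.3]
grip_width: 0.0051
gripper_force: 68.7
```

```bash
python3 - <<'E'
from look import *
C=cloud(im); g=im['pixels'].max(2)
t=imaging.get_image('scene');
for I in(im,t):
    X=cloud(I);gg=I['pixels'].max(2); d=np.hypot(X[...,0]-.468,X[...,1]+.282)
    m=(gg<110)&(d<.085)&(X[...,2]>.03)&(X[...,2]<.094)
    P=X[m]; print(len(P),P.min(0),P.max(0)); 
    A=np.c_[P[:,:2],np.ones(len(P))]; q=np.linalg.lstsq(A,P[:,2],rcond=None)[0]; print('plane',q)
    print(cv2.minEnclosingCircle(P[:,:2].astype(np.float32)))
m=(C[...,2]>.012)&(C[...,2]<.026)&(abs(C[...,0]-.468)<.12)&(abs(C[...,1]+.282)<.12)
print('dish rim',cv2.minAreaRect(C[m][:,:2].astype(np.float32)))
E
```

```text
32.5167 [ 0.4555 -0.3196  0.0774] 67.00742293517318 0.0051479032474955316 [ 0.5216 -0.2513  0.333 ]
7561 [ 0.4109 -0.3405  0.0644] [ 0.5261 -0.2271  0.094 ]
plane [-0.0232 -0.1769  0.0383]
((0.4684925675392151, -0.28359970450401306), 0.05821753665804863)
169 [ 0.41   -0.3373  0.067 ] [ 0.5278 -0.2242  0.0937]
plane [-0.0265 -0.1931  0.0362]
((0.46951186656951904, -0.27848020195961), 0.059839602559804916)
dish rim ((0.4695039987564087, -0.2814694046974182), (0.1899462789297104, 0.19141800701618195), 84.64039611816406)
```

Call:
jog_arm --plan "0 7 0 -0.6 0 0 255; 0 0 0 0 0 2 255; 0 0 0 0 0 2 255; 0 0 0 0 0 1 255; 0 0 0 0 0 0.5 255; 0 0 0 0 0 0 255; 0 0 0 0 0 0 255; 0 0 0 0 0 0 255" --grip_force 40

```text
time_s: 33.28
position: [0.4564, -0.3194, 0.0238]
tool_rot: [[0.387, 0.921, 0.049], [0.914, -0.39, 0.111], [0.121, 0.002, -0.993]]
ft_force: [-0.6, 0.7, 0.4]
grip_width: 0.0047
gripper_force: 68.7
```

Call:
jog_arm --plan "0 0 0 0 0 0.3 255; 0 0 0 0 0 0.3 255; 0 0 0 0 0 0.2 255; 0 0 0 0 0 0 255; 0 0 0 0 0 0 255; 0 0 0 0 0 0 255" --grip_force 25

```text
time_s: 33.78
position: [0.4562, -0.3182, 0.0147]
tool_rot: [[0.388, 0.921, 0.048], [0.914, -0.391, 0.112], [0.122, 0.0, -0.993]]
ft_force: [0.6, 0.7, -0.5]
grip_width: 0.0053
gripper_force: 68.7
```

Call:
jog_arm --plan "0 0 0 0 0 0.15 255; 0 0 0 0 0 0.15 255; 0 0 0 0 0 0 255; 0 0 0 0 0 0 255; 0 0 0 0 0 0 195; 0 0 0 0 0 0 195; 0 0 0 0 0 0 195; 0 0 0 0 0 0 195; 0 0 0 0 0 0 195"

```text
time_s: 34.53
position: [0.4564, -0.3178, 0.0118]
tool_rot: [[0.388, 0.921, 0.048], [0.914, -0.391, 0.112], [0.122, 0.0, -0.993]]
ft_force: [-0.0, 0.9, 0.8]
grip_width: 0.0201
gripper_force: 0.0
```

Call:
jog_arm --plan "0 0 0 0 0 -1 195; 0 0 0 0 0 -2 195; 0 0 0 0 0 -4 195; 0 0 0 0 0 -4 195; 0 0 0 0 0 -4 195; 0 0 0 0 0 -3 195; 0 0 0 0 0 0 195; 0 0 0 0 0 0 195; 0 0 0 0 0 0 195; 0 0 0 0 0 0 195"

```text
time_s: 35.37
position: [0.4474, -0.3374, 0.1892]
tool_rot: [[0.388, 0.921, 0.046], [0.913, -0.391, 0.114], [0.123, -0.002, -0.992]]
ft_force: [0.3, 0.2, -0.7]
grip_width: 0.0203
gripper_force: 0.0
```

```bash
python3 - <<'E'
from look import *
t=imaging.get_image('top'); s=imaging.get_image('scene'); save(s,'s9.png',s=1.42)
for I in(im,t,s):
    X=cloud(I);gg=I['pixels'].max(2); d=np.hypot(X[...,0]-.468,X[...,1]+.282)
    m=(gg<110)&(d<.085)&(X[...,2]<.05)
    P=X[m]
    if len(P)<20: print(len(P)); continue
    A=np.c_[P[:,:2],np.ones(len(P))]; q=np.linalg.lstsq(A,P[:,2],rcond=None)[0]; print(len(P),'z',np.percentile(P[:,2],[2,50,98]),'plane',q,cv2.minEnclosingCircle(P[:,:2].astype(np.float32)))
E
```

```text
35.3667 [ 0.4474 -0.3374  0.1892] 66.99598016187551 0.02034116718544588 [ 0.2519  0.2484 -0.7185]
1256 z [0.0079 0.0095 0.0112] plane [0.0001 0.0009 0.0098] ((0.468933641910553, -0.28220272064208984), 0.05774574726819992)
160 z [0.0071 0.0112 0.015 ] plane [-0.0009  0.0065  0.0134] ((0.4693869650363922, -0.28294476866722107), 0.05830315873026848)
237 z [-0.7555  0.0047  0.0115] plane [-1.6786  2.7168  1.2228] ((0.4688715934753418, -0.2798880338668823), 0.08298489451408386)
```

View pics/s9.png

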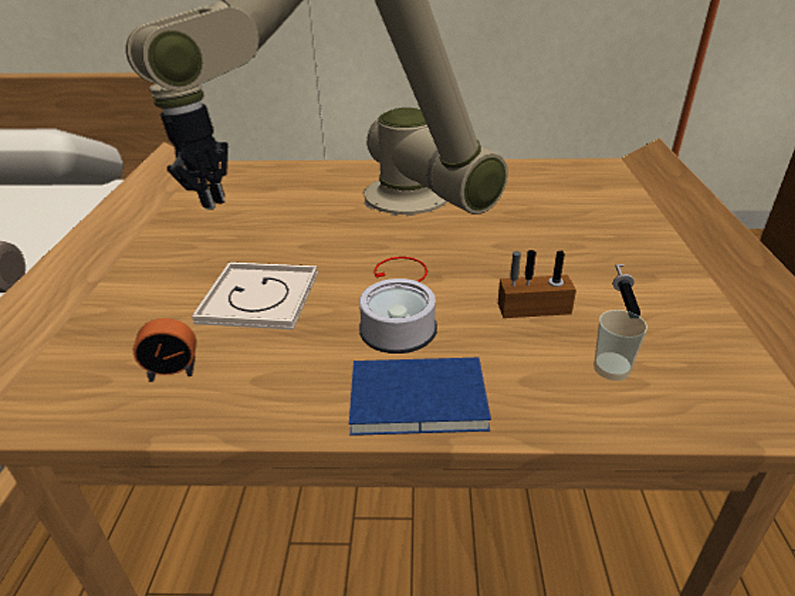

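The ring lies flat and centred in the dish at (258,293), the pick stands in its slot at (558,268), and the clock and tumbler look unmoved. I'm handing the job in.

```bash
python3 -c "
from h import *
print(job.close_job())"
```

```text
the job is handed in; nothing more can be done
None
```

The job is handed in, with no verdict returned: the ring lies flat and centred in the dish, the pick is back in its slot, and the clock and tumbler look unmoved, at about 35 s of robot time.

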